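Check three syringe plungers and reject the stuck one

TASK

Push the plungers of the three syringes in the blue rack down through their stroke, gently, never with more than 15 N: two slide fully home, but one gets stuck part-way, which only the rise in resistance shows. Push that one only until it resists, then stand its syringe upright in the red reject box, setting it down without dropping it. Leave the two good syringes in the rack with their plungers fully home, and do not disturb the other things on the bench.

Things in the scene. Friction and masses are not known exactly. Their poses are not given: they have to be found in the camera images.
- rack: blue rack block fixed on the bench, 80 x 240 mm and 40 mm high, with three 33 mm square pockets 35 mm deep in a row along its y axis, at y = -75, 0 and +75 mm. Origin: centre of its underside. A syringe stands upright in each pocket, foot 5 mm above the bench.
- reject_box: RED open box fixed on the bench, 72 x 72 mm, 45 mm high, walls and floor 5 mm thick (62 mm clear inside). Origin: centre of its underside. Rejects stand in it. It is on the robot's left or right; a grey box of the same size is on the other side and is not for this.
- barrel_a (a point): centre (half-way up, 50 mm above its foot) of the white opaque barrel of the loose syringe that starts in the pocket y = -75 mm: 100 mm tall, about 0.13 kg with all in it, flat closed foot, z up its axis; round, 30 mm across, with a white square collar 30 x 30 mm on its top 32 mm, sides along the rack's within 0.1 rad. 65 mm stand clear of the rack. Take it from above by the collar, fingers across the row.
- pad_a: orange push pad, 22 mm across, on top of the plunger of barrel_a. Origin: centre of its top face; z up. That face is 68 mm above the barrel's centre when the plunger is fully home, 100 to 108 mm at the start. The pad is sprung (1500 N/m, 8 mm of give) in the plunger's grey cup, 28 mm across: it sinks 2 mm before a free plunger slides, at about 3 N, and comes up again when released.
- barrel_b (a point): centre (half-way up, 50 mm above its foot) of the white opaque barrel of the loose syringe that starts in the middle pocket: 100 mm tall, about 0.13 kg with all in it, flat closed foot, z up its axis; round, 30 mm across, with a white square collar 30 x 30 mm on its top 32 mm, sides along the rack's within 0.1 rad. 65 mm stand clear of the rack. Take it from above by the collar, fingers across the row.
- pad_b: orange push pad, 22 mm across, on top of the plunger of barrel_b. Origin: centre of its top face; z up. That face is 68 mm above the barrel's centre when the plunger is fully home, 100 to 108 mm at the start. The pad is sprung (1500 N/m, 8 mm of give) in the plunger's grey cup, 28 mm across: it sinks 2 mm before a free plunger slides, at about 3 N, and comes up again when released.
- barrel_c (a point): centre (half-way up, 50 mm above its foot) of the white opaque barrel of the loose syringe that starts in the pocket y = +75 mm: 100 mm tall, about 0.13 kg with all in it, flat closed foot, z up its axis; round, 30 mm across, with a white square collar 30 x 30 mm on its top 32 mm, sides along the rack's within 0.1 rad. 65 mm stand clear of the rack. Take it from above by the collar, fingers across the row.
- pad_c: orange push pad, 22 mm across, on top of the plunger of barrel_c. Origin: centre of its top face; z up. That face is 68 mm above the barrel's centre when the plunger is fully home, 100 to 108 mm at the start. The pad is sprung (1500 N/m, 8 mm of give) in the plunger's grey cup, 28 mm across: it sinks 2 mm before a free plunger slides, at about 3 N, and comes up again when released.
- syringe_a: the loose syringe of barrel_a with its plunger; origin at the centre of the barrel's foot, z up. The plunger stays where it is left. At the end stop, or where it is stuck, the push rises 1.5 N per mm of further motion until the pad's spring bottoms out at 12 N, then steeply. A stuck plunger stops 12 to 18 mm short of home (pad then 30 to 36 mm above the barrel's top), at a depth that cannot be seen.
- syringe_b: the loose syringe of barrel_b with its plunger; origin at the centre of the barrel's foot, z up. The plunger stays where it is left. At the end stop, or where it is stuck, the push rises 1.5 N per mm of further motion until the pad's spring bottoms out at 12 N, then steeply. A stuck plunger stops 12 to 18 mm short of home (pad then 30 to 36 mm above the barrel's top), at a depth that cannot be seen.
- syringe_c: the loose syringe of barrel_c with its plunger; origin at the centre of the barrel's foot, z up. The plunger stays where it is left. At the end stop, or where it is stuck, the push rises 1.5 N per mm of further motion until the pad's spring bottoms out at 12 N, then steeply. A stuck plunger stops 12 to 18 mm short of home (pad then 30 to 36 mm above the barrel's top), at a depth that cannot be seen.
- wash_bottle: bystander, to be left alone: clear bottle with red cap, 64 mm across, 150 mm tall; origin at the centre of its underside
- amber_jar: bystander, to be left alone: amber jar, 56 mm across, 75 mm tall; origin at the centre of its underside
- beaker: bystander, to be left alone: glass beaker, 70 mm across, 85 mm tall; origin at the centre of its underside
- petri_dish: bystander, to be left alone: shut glass dish, 90 mm across, 16 mm high; origin at the centre of its underside
- tip_box: bystander, to be left alone: green box, 90 x 120 x 50 mm; origin at the centre of its underside

How it is judged (in metres and radians):
At the end, for the whole second after the job is handed in: Two syringes upright in rack pockets, plungers within 3.5 mm of home; the third, its plunger pushed down to where it sticks (pad under 91 mm above barrel centre), stands at rest in the red box: within 25 mm of its centre, 0.25 rad of upright, and down on its floor within 5 mm (((z of pad_a in the frame of barrel_a below 0.091 m and horizontal distance between barrel_a and reject_box below 0.025 m and z of barrel_a in the frame of reject_box below 0.06 m and angle between barrel_a's own z axis and vertical below 0.25 rad and z of pad_b in the frame of barrel_b below 0.0715 m and z of each of barrel_b, barrel_c in the frame of rack below 0.059 m and x of barrel_b in the frame of rack between -0.01 and 0.01 m and y of barrel_b in the frame of rack between -0.09 and 0.09 m and angle between each of barrel_b, barrel_c's own z axis and vertical below 0.12 rad and z of pad_c in the frame of barrel_c below 0.0715 m and x of barrel_c in the frame of rack between -0.01 and 0.01 m and y of barrel_c in the frame of rack between -0.09 and 0.09 m and linear speed of syringe_a below 0.03 m/s) or (z of pad_a in the frame of barrel_a below 0.0715 m and z of each of barrel_a, barrel_c in the frame of rack below 0.059 m and x of barrel_a in the frame of rack between -0.01 and 0.01 m and y of barrel_a in the frame of rack between -0.09 and 0.09 m and angle between each of barrel_a, barrel_c's own z axis and vertical below 0.12 rad and z of pad_b in the frame of barrel_b below 0.091 m and horizontal distance between barrel_b and reject_box below 0.025 m and z of barrel_b in the frame of reject_box below 0.06 m and angle between barrel_b's own z axis and vertical below 0.25 rad and z of pad_c in the frame of barrel_c below 0.0715 m and x of barrel_c in the frame of rack between -0.01 and 0.01 m and y of barrel_c in the frame of rack between -0.09 and 0.09 m and linear speed of syringe_b below 0.03 m/s) or (z of pad_a in the frame of barrel_a below 0.0715 m and z of each of barrel_a, barrel_b in the frame of rack below 0.059 m and x of barrel_a in the frame of rack between -0.01 and 0.01 m and y of barrel_a in the frame of rack between -0.09 and 0.09 m and angle between each of barrel_a, barrel_b's own z axis and vertical below 0.12 rad and z of pad_b in the frame of barrel_b below 0.0715 m and x of barrel_b in the frame of rack between -0.01 and 0.01 m and y of barrel_b in the frame of rack between -0.09 and 0.09 m and z of pad_c in the frame of barrel_c below 0.091 m and horizontal distance between barrel_c and reject_box below 0.025 m and z of barrel_c in the frame of reject_box below 0.06 m and angle between barrel_c's own z axis and vertical below 0.25 rad and linear speed of syringe_c below 0.03 m/s))); the robot touches nothing.
It fails at once if a plunger pad is pushed with more than 16 N (contact force between any of pad_a, pad_b, pad_c and anything else above 16 N).
It fails at once if a syringe is dropped (falls free of the fingers faster than 0.5 m/s) ((contact force between syringe_a and the fingers below 0.05 N and linear speed of syringe_a above 0.5 m/s) or (contact force between syringe_b and the fingers below 0.05 N and linear speed of syringe_b above 0.5 m/s) or (contact force between syringe_c and the fingers below 0.05 N and linear speed of syringe_c above 0.5 m/s)).
It fails at once if a bystander (bottle, jar, beaker, dish, green box) is shifted by more than 30 mm (distance of any of wash_bottle, amber_jar, beaker, petri_dish, tip_box from where it was at the start of the episode above 0.03 m).
It also fails if it takes over 67 s, if anything falls off the work surface, if the arm or the gripper's body presses on something with over 40 N, if the wrist force passes 120 N, or if a joint passes its speed limit or range.

ROBOT

A 6-joint arm with a two-finger parallel gripper is mounted at the origin on the work surface. World frame = base frame: x ahead of the robot, y to its left, z up, the work surface at z = 0. Lengths are in m, angles in degrees, forces in N, time in s.
With the tool pointing down it reaches from about 0.25 to 0.725 m from the base axis. Payload 9.7 kg.
Tool frame: the origin (TCP) lies at the very end of the fingers, on their centre line; the grasp point (between the pads) lies tcp_to_grasp behind it (tcp_to_grasp is the distance from the TCP to the grasp point, in m); z points along the fingers, y is the direction in which the jaws open and shut (so a half turn about z gives the same grasp; the last joint's range is limited). The gripper opens to 85 mm and grips with 20 to 120 N. Pads are 22 mm wide; open, the fingers measure 114 mm over their backs; the gripper's body (76 mm by 85 mm) begins 54 mm behind the grasp point. The pads swing forward as they close: fully open they stand 13 mm farther back than shut.
Start: joints at [65.317, 4.979, 10.078, 95.1, 0, 90], TCP at [0.23, 0.5, 0.231] pointing down, gripper open.
Joint ranges: [-179.16, 179.16], [-48.56, 103.87], [-65.8, 70.77], [-126.05, 130.52], [-82.76, 87.17], [-180, 180]. Speed limits (degrees/s): [127.2, 127.2, 147.25, 180, 180, 180].

INTERFACE

Orientations are given as [roll, pitch, yaw] about the fixed x, y, z axes, in that order (R = Rz(yaw) Ry(pitch) Rx(roll)).
In Python, from workcell import * gives the robot as it stands. The module is installed in compiled form; this text tells all that it offers.
- The arm moves only by the shell command python3 -m pendant 'ROWS' [FORCE]. ROWS is JSON, a list of rows, each a list of 3 entries, a list of its own where there are three numbers: the opening in per cent of the stroke, from 0 (shut) to 100 (fully open), then the shift along the world's x, y, z in mm, then the turn, a rotation vector about the world's x, y, z in degrees. A call has 1 to 20 rows; each row is the pose to reach, as a shift and turn from the pose measured when the call began; what a row does not reach only later rows make up. A row lasts 1/8 s, in which the tool goes at most 62.5 mm and 10.7 degrees, less where a joint would pass 70% of its speed; a pose out of reach is approached as far as the arm can. A call with a gripper value outside its range is refused whole. The fingers move at their own pace and stop on an object; FORCE is the grip in N (left out, the last holds). Time passes only in rows, so rows that repeat a pose let the fingers close. It gives the time, the measured TCP pose, the force and the opening at its end, in the units of the state.
- get_obs(): the state, without advancing time (a new reading comes with each control period).
- camera(name): name is "scene" or "side" or "wrist"; returns a dict with "img" (400x640x3 uint8, red, green, blue), "fx", "fy", "cx", "cy" (pixels), "k1" (the pictures are not rectified: a ray, as slopes to the right and down, at radius r is drawn at 1 + k1 r^2 times it, then the intrinsics apply), "cam_to_world" (4x4, takes a point from camera to world coordinates); the wrist camera has in their place "T_tool_cam" (4x4, takes a point from camera to tool coordinates, whose origin is the TCP and whose axes are the flange's). Camera axes: x right, y down, z forward; pixel columns grow to the right and rows downward; lengths in m; the calibration is good to about 2 mm. A picture is of the moment at which its call begins: read the wrist's pose just before it. There is no depth.
- job_done(): hands the job in, once; it reports no verdict.
Trained networks look in a picture, given as the dict that the camera call returned (one of the last four; its "shot" number tells which), for a name from the list of things; names that differ only in an ending like _2 or _b are one class to them, and where a whole thing is asked for, a point or a joint stands for the part that bears it (a point fixed in the world has none). Each returns a list of dicts, best first, with "confidence" (0 to 1); they miss things now and then, are a little off and sometimes report something else, mostly with a low value. They report only what shows in the picture. A call takes as long as a camera call.
- regions_of(picture, label): "region" (400x640 bool, what is visible of it).
- pinpoint(picture, label): "position" ([x, y, z] in m, in world coordinates, good to about 4 mm: a listed point, or the origin of a listed thing).
The state is a dict: "time": time; "q": joint angles; "qd": joint speeds; "joint_efforts": joint torques, N m; "ee_pos": TCP position; "tcp_rot": TCP orientation; "wrist_force": force on the tool from outside, world axes, zero at the start; "torque": the same for the moment, N m; "opening": finger opening in m.
Only numpy, scipy, OpenCV 4.12 (cv2) and the standard library are available. Lean on these libraries where they do the work, as an engineer would, in place of code of your own. Each camera call takes 0.05 s, during which the arm holds its last target. There are 200 camera calls.

## Working session

There is one attempt and no reset: what is moved stays moved. The work goes in short steps, Python scripts to look and compute and a shell command to move; the robot and the scene stay as the last step left them, time stands still between calls to the robot, and variables do not carry over. Pictures are saved under pics/ and viewed, about 8 in all and at most 12, crops included, and the job is handed in when it is done.

```bash
mkdir -p pics; cat > h.py <<'E'
from workcell import *
import numpy as np, cv2
def save(p,n): cv2.imwrite('pics/'+n+'.png',cv2.cvtColor(p['img'],cv2.COLOR_RGB2BGR))
def find(p,names,k=4):
    for n in names:
        print(n,[(np.round(np.array(d['position'])*1000).astype(int).tolist(),round(d['confidence'],2)) for d in pinpoint(p,n)[:k]])
E
python3 - <<'E'
from h import *
o=get_obs(); print({k:np.round(o[k],3) for k in o})
for c in ('scene','side'):
    p=camera(c); save(p,c+'0'); print(c,np.round(p['cam_to_world'],2).tolist(),p['fx'])
    find(p,['rack','reject_box','barrel_a','pad_a','wash_bottle','amber_jar','beaker','petri_dish','tip_box'])
p=camera('wrist'); print(np.round(p['T_tool_cam'],3).tolist(),p['fx'],p['k1'])
E
```

```text
{'time': np.float64(0.0), 'q': array([ 6.5316e+01,  5.0120e+00,  1.0034e+01,  9.5098e+01, -1.0000e-03,
        9.0000e+01]), 'qd': array([-0.054, -0.007, -0.019, -0.005, -0.043, -0.068]), 'joint_efforts': array([-2.0000e-03, -5.2039e+01,  4.6481e+01,  1.6000e-02, -0.0000e+00,
       -0.0000e+00]), 'ee_pos': array([0.23 , 0.5  , 0.231]), 'tcp_rot': array([-1.79924e+02,  1.00000e-03,  1.55317e+02]), 'wrist_force': array([-0.591, -0.677, -0.266]), 'torque': array([-0.014,  0.028, -0.04 ]), 'opening': np.float64(0.085)}
scene [[0.82, 0.51, -0.28, 0.89], [0.58, -0.71, 0.4, -0.43], [0.01, -0.49, -0.87, 1.07], [0.0, 0.0, 0.0, 1.0]] 438.5101171913834
rack [([560, 25, 0], 0.86), ([559, 24, 153], 0.71)]
reject_box [([528, 315, 2], 0.82)]
barrel_a [([581, 100, 53], 0.71), ([538, -42, 57], 0.56), ([560, 24, 55], 0.53), ([747, -22, 2], 0.3)]
pad_a [([557, 25, 158], 0.58), ([537, -48, 160], 0.56), ([585, 98, 159], 0.56)]
wash_bottle [([780, -139, 0], 0.79), ([562, 26, 7], 0.45)]
amber_jar [([744, -21, 2], 0.83)]
beaker [([776, 149, 3], 0.84)]
petri_dish [([359, 14, 2], 0.8)]
tip_box [([561, 24, 57], 0.69), ([694, 322, 3], 0.56)]
side [[0.96, -0.2, 0.22, 0.39], [-0.29, -0.58, 0.76, -0.65], [-0.02, -0.79, -0.62, 0.66], [0.0, 0.0, 0.0, 1.0]] 381.10871511792413
rack [([561, 27, 2], 0.61)]
reject_box [([533, 315, 1], 0.97), ([582, 99, 158], 0.24)]
barrel_a [([536, -44, 56], 0.89), ([584, 98, 58], 0.66), ([569, 25, 54], 0.55)]
pad_a [([584, 99, 159], 0.55), ([540, -43, 165], 0.5), ([556, 30, 157], 0.46)]
wash_bottle [([784, -138, 2], 0.56)]
amber_jar [([748, -24, -2], 0.72), ([561, 25, 3], 0.22)]
beaker [([774, 151, -2], 0.9), ([565, 28, 56], 0.7)]
petri_dish [([362, 10, 4], 0.73)]
tip_box [([690, 321, 2], 0.85)]
[[0.001, -0.965, -0.261, 0.067], [1.0, 0.001, 0.001, 0.0], [-0.001, -0.261, 0.965, -0.142], [0.0, 0.0, 0.0, 1.0]] 340.2561264755045 0.008400525348706365
```

View pics/scene0.png

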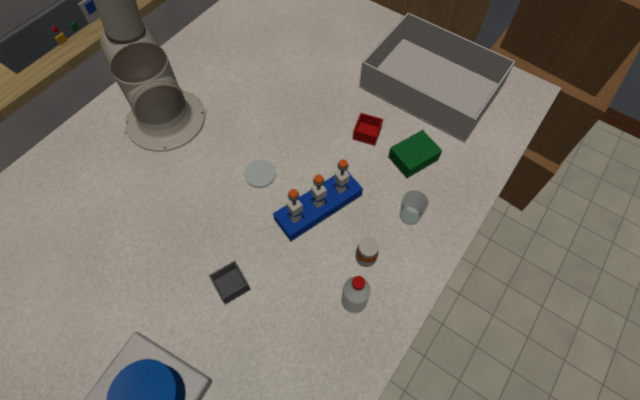

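```bash
python3 - <<'E'
from workcell import *
try: print(tcp_to_grasp)
except Exception as e: print(e)
E
```

```text
0.0187
```

```bash
python3 -m pendant '[[0,[30,-43,20],[0,0,-8]],[0,[60,-86,50],[0,0,-16]],[0,[90,-129,80],[0,0,-24]],[0,[120,-172,100],[0,0,-32]],[0,[150,-215,110],[0,0,-40]],[0,[180,-258,110],[0,0,-48]],[0,[210,-301,110],[0,0,-56]],[0,[240,-344,110],[0,0,-64]],[0,[270,-387,110],[0,0,-72]],[0,[300,-430,110],[0,0,-80]],[0,[331,-474,110],[0,0,-83.5]],[0,[331,-474,110],[0,0,-83.5]],[0,[331,-474,110],[0,0,-83.5]]]' 40; python3 - <<'E'
from h import *
o=get_obs(); print(o['ee_pos'],o['tcp_rot'],o['wrist_force'],o['opening'],o['q'])
p=camera('wrist'); save(p,'w1')
find(p,['rack','barrel_a','pad_a'])
E
```

```text
time: 2.68
ee_pos: [0.5606, 0.0258, 0.3412]
tcp_rot: [-180.0, -0.0, 71.8]
wrist_force: [0.1, 0.1, 0.1]
opening: 0.0001
[0.56055318 0.02579978 0.34119159] [-1.79972470e+02 -5.11232746e-03  7.18077435e+01] [0.14330775 0.13542918 0.13339979] 0.00011900415693527764 [2.62781476e+00 1.10490793e+01 2.94688153e+01 1.08443652e+02
 1.45637221e-02 1.10820067e+02]
rack [([559, 23, -2], 0.81), ([745, -22, 1], 0.16)]
barrel_a [([534, -46, 54], 0.72), ([562, 28, 55], 0.66)]
pad_a [([588, 98, 157], 0.85), ([557, 25, 155], 0.75)]
```

View pics/w1.png

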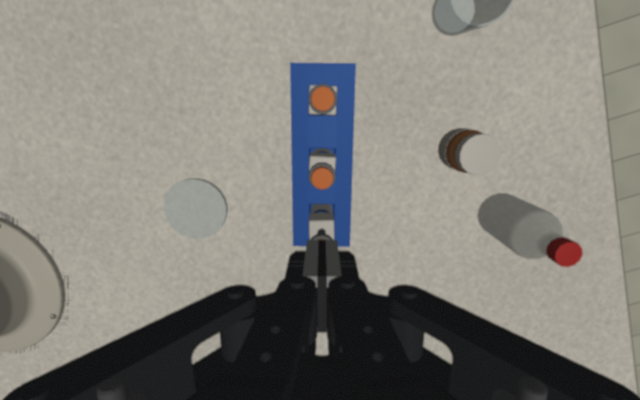

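```bash
cat >> h.py <<'E'
from scipy.spatial.transform import Rotation as Rn
def pose(p,o=None):
    if 'cam_to_world' in p: return np.array(p['cam_to_world'])
    T=np.eye(4); T[:3,:3]=Rn.from_euler('xyz',np.array(o['tcp_rot']),degrees=True).as_matrix(); T[:3,3]=o['ee_pos']
    return T@np.array(p['T_tool_cam'])
def ray(p,T,u,v,z):
    x=np.array([(u-p['cx'])/p['fx'],(v-p['cy'])/p['fy']]); s=x.copy()
    for _ in range(8): s=x/(1+p['k1']*(s@s))
    d=T[:3,:3]@np.r_[s,1]; return (T[:3,3]+d*(z-T[2,3])/d[2])*1000
def orange(p,T,z):
    hsv=cv2.cvtColor(p['img'],cv2.COLOR_RGB2HSV); m=cv2.inRange(hsv,(4,120,120),(16,255,255))
    n,l,s,c=cv2.connectedComponentsWithStats(m)
    for i in range(1,n):
        if s[i,4]>25: print('orange',s[i].tolist(),c[i].round(1),ray(p,T,*c[i],z).round(1))
E
python3 - <<'E'
from h import *
for c in ('wrist','scene','side'):
    o=get_obs(); p=camera(c); T=pose(p,o); print(c); orange(p,T,.157)
E
```

```text
wrist
orange [312, 88, 23, 24, 435] [322.9  99.2] [584.3  97.9 157. ]
orange [312, 168, 21, 21, 356] [322.  178.4] [560.5  27.6 157. ]
scene
orange [339, 160, 8, 7, 48] [342.6 162.8] [584.3  97.  157. ]
orange [314, 175, 9, 7, 50] [318.1 178. ] [560.6  25.2 157. ]
orange [289, 189, 9, 8, 55] [292.8 192.6] [535.1 -43.2 157. ]
side
```

```bash
python3 -m pendant '[[0,[0,1,-50],[0,0,-0.3]],[0,[0,1,-100],[0,0,-0.3]],[0,[0,1,-150],[0,0,-0.3]],[0,[0,1,-169],[0,0,-0.3]],[0,[0,1,-172],[0,0,-0.3]],[0,[0,1,-175],[0,0,-0.3]],[0,[0,1,-178],[0,0,-0.3]],[0,[0,1,-181],[0,0,-0.3]],[0,[0,1,-184],[0,0,-0.3]],[0,[0,1,-187],[0,0,-0.3]],[0,[0,1,-190],[0,0,-0.3]],[0,[0,1,-193],[0,0,-0.3]],[0,[0,1,-193],[0,0,-0.3]]]' 40; python3 - <<'E'
from h import *
o=get_obs(); print(o['ee_pos'],o['wrist_force'])
p=camera('wrist'); save(p,'w2')
E
```

```text
time: 4.65
ee_pos: [0.5604, 0.0274, 0.1485]
tcp_rot: [180.0, -0.0, 71.6]
wrist_force: [0.3, 0.5, 2.9]
opening: 0.0001
[0.560369   0.0274178  0.14854807] [0.33540225 0.46132406 2.93346265]
```

View pics/w2.png

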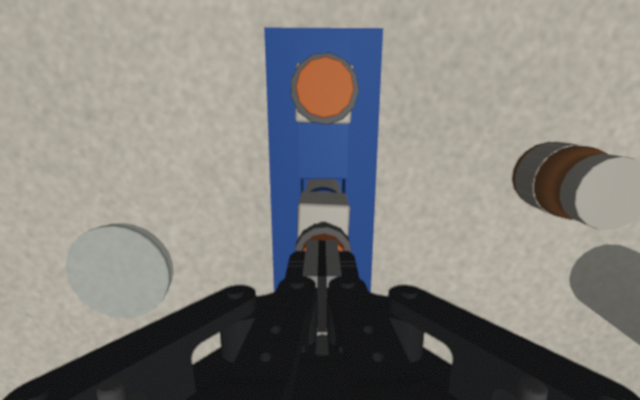

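```bash
python3 -m pendant '[[0,[0,0,-2.5],[0,0,0]],[0,[0,0,-5],[0,0,0]],[0,[0,0,-7.5],[0,0,0]],[0,[0,0,-10],[0,0,0]],[0,[0,0,-12.5],[0,0,0]],[0,[0,0,-12.5],[0,0,0]]]'; python3 -m pendant '[[0,[0,0,-1],[0,0,0]],[0,[0,0,-2],[0,0,0]],[0,[0,0,-2],[0,0,0]]]'
```

```text
time: 5.45
ee_pos: [0.5604, 0.0274, 0.1361]
tcp_rot: [180.0, -0.0, 71.6]
wrist_force: [-0.2, 0.0, 4.2]
opening: -0.0001
time: 5.82
ee_pos: [0.5605, 0.0274, 0.1344]
tcp_rot: [179.9, -0.0, 71.6]
wrist_force: [-0.6, -0.4, 5.3]
opening: -0.0002
```

```bash
python3 -m pendant '[[0,[0,0,-1],[0,0,0]],[0,[0,0,-2],[0,0,0]],[0,[0,0,-2],[0,0,0]]]'
```

```text
time: 6.2
ee_pos: [0.5608, 0.0275, 0.1331]
tcp_rot: [179.9, -0.1, 71.6]
wrist_force: [-0.3, 0.4, 7.3]
opening: -0.0001
```

```bash
python3 -m pendant '[[0,[0,0,22],[0,0,0]],[0,[0,0,44],[0,0,0]],[0,[12,35,44],[0,0,0]],[0,[24,70.5,44],[0,0,0]],[0,[24,70.5,34],[0,0,0]],[0,[24,70.5,31],[0,0,0]],[0,[24,70.5,28],[0,0,0]],[0,[24,70.5,25],[0,0,0]],[0,[24,70.5,22],[0,0,0]],[0,[24,70.5,19],[0,0,0]],[0,[24,70.5,16],[0,0,0]],[0,[24,70.5,13],[0,0,0]],[0,[24,70.5,10],[0,0,0]],[0,[24,70.5,8],[0,0,0]],[0,[24,70.5,6],[0,0,0]],[0,[24,70.5,4],[0,0,0]],[0,[24,70.5,2],[0,0,0]],[0,[24,70.5,2],[0,0,0]]]'; python3 -m pendant '[[0,[0,0,-1],[0,0,0]],[0,[0,0,-2],[0,0,0]],[0,[0,0,-2],[0,0,0]]]'
```

```text
time: 8.45
ee_pos: [0.5847, 0.0979, 0.1349]
tcp_rot: [179.9, -0.0, 71.6]
wrist_force: [0.8, 0.7, 2.6]
opening: -0.0004
time: 8.82
ee_pos: [0.5847, 0.0979, 0.1328]
tcp_rot: [179.9, -0.0, 71.6]
wrist_force: [0.0, -0.6, 3.3]
opening: -0.0001
```

```bash
python3 -m pendant '[[0,[0,0,-1.5],[0,0,0]],[0,[0,0,-3],[0,0,0]],[0,[0,0,-3],[0,0,0]]]'; python3 -m pendant '[[0,[0,0,-1],[0,0,0]],[0,[0,0,-2],[0,0,0]],[0,[0,0,-2],[0,0,0]]]'
```

```text
time: 9.2
ee_pos: [0.5846, 0.0979, 0.1297]
tcp_rot: [179.9, -0.0, 71.6]
wrist_force: [-0.8, -1.0, 2.6]
opening: 0.0
time: 9.57
ee_pos: [0.5846, 0.0979, 0.1275]
tcp_rot: [179.9, -0.0, 71.6]
wrist_force: [0.1, -1.4, 2.1]
opening: -0.0001
```

Free. Continue to the end stop (z ≈ 118.5).

```bash
python3 -m pendant '[[0,[0,0,-2],[0,0,0]],[0,[0,0,-4],[0,0,0]],[0,[0,0,-6],[0,0,0]],[0,[0,0,-7],[0,0,0]],[0,[0,0,-7],[0,0,0]]]'; python3 -m pendant '[[0,[0,0,-1],[0,0,0]],[0,[0,0,-2],[0,0,0]],[0,[0,0,-2],[0,0,0]]]'
```

```text
time: 10.2
ee_pos: [0.5846, 0.0979, 0.1206]
tcp_rot: [179.9, -0.0, 71.6]
wrist_force: [-0.2, -1.0, 3.6]
opening: -0.0003
time: 10.58
ee_pos: [0.5848, 0.0979, 0.119]
tcp_rot: [179.9, -0.0, 71.6]
wrist_force: [-0.3, -0.3, 7.1]
opening: 0.0
```

```bash
python3 -m pendant '[[0,[0,0,27],[0,0,0]],[0,[0,0,56],[0,0,0]],[0,[-16,-47,58],[0,0,0]],[0,[-32,-95,58],[0,0,0]],[0,[-48,-142.5,58],[0,0,0]],[0,[-48,-142.5,50],[0,0,0]],[0,[-48,-142.5,47],[0,0,0]],[0,[-48,-142.5,44],[0,0,0]],[0,[-48,-142.5,41],[0,0,0]],[0,[-48,-142.5,38],[0,0,0]],[0,[-48,-142.5,35],[0,0,0]],[0,[-48,-142.5,32],[0,0,0]],[0,[-48,-142.5,29],[0,0,0]],[0,[-48,-142.5,26],[0,0,0]],[0,[-48,-142.5,23.5],[0,0,0]],[0,[-48,-142.5,21],[0,0,0]],[0,[-48,-142.5,18.5],[0,0,0]],[0,[-48,-142.5,16],[0,0,0]],[0,[-48,-142.5,16],[0,0,0]]]'; python3 -m pendant '[[0,[0,0,-1],[0,0,0]],[0,[0,0,-2],[0,0,0]],[0,[0,0,-2],[0,0,0]]]'; python3 - <<'E'
from h import *
o=get_obs(); print(o['ee_pos'],o['wrist_force'])
p=camera('wrist'); T=pose(p,o); save(p,'w3'); orange(p,T,.123); orange(p,T,.138)
E
```

```text
time: 12.95
ee_pos: [0.5367, -0.0446, 0.1347]
tcp_rot: [179.9, -0.0, 71.6]
wrist_force: [1.2, 0.9, 2.9]
opening: -0.0002
time: 13.32
ee_pos: [0.5366, -0.0446, 0.1326]
tcp_rot: [179.9, -0.0, 71.6]
wrist_force: [0.5, 0.7, 2.5]
opening: -0.0001
[ 0.53663747 -0.04460162  0.1326237 ] [0.50240113 0.73642774 2.4713668 ]
orange [295, 56, 56, 59, 2549] [322.7  85.1] [560.6  27.7 123. ]
orange [295, 56, 56, 59, 2549] [322.7  85.1] [560.2  26.8 138. ]
```

View pics/w3.png

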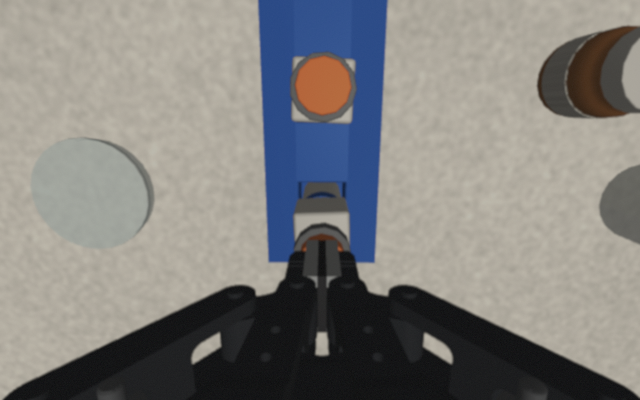

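```bash
python3 -m pendant '[[0,[0,0,-1.5],[0,0,0]],[0,[0,0,-3],[0,0,0]],[0,[0,0,-3],[0,0,0]]]'; python3 -m pendant '[[0,[0,0,-1],[0,0,0]],[0,[0,0,-2],[0,0,0]],[0,[0,0,-2],[0,0,0]]]'
```

```text
time: 13.75
ee_pos: [0.5366, -0.0446, 0.1295]
tcp_rot: [179.9, -0.0, 71.6]
wrist_force: [0.3, 0.7, 2.9]
opening: -0.0001
time: 14.12
ee_pos: [0.5366, -0.0446, 0.1274]
tcp_rot: [179.9, -0.0, 71.6]
wrist_force: [0.3, 0.6, 2.2]
opening: 0.0
```

```bash
python3 -m pendant '[[0,[0,0,-2],[0,0,0]],[0,[0,0,-4],[0,0,0]],[0,[0,0,-6],[0,0,0]],[0,[0,0,-7],[0,0,0]],[0,[0,0,-7],[0,0,0]]]'; python3 -m pendant '[[0,[0,0,-1],[0,0,0]],[0,[0,0,-2],[0,0,0]],[0,[0,0,-2],[0,0,0]]]'
```

```text
time: 14.75
ee_pos: [0.5366, -0.0446, 0.1205]
tcp_rot: [179.9, -0.0, 71.6]
wrist_force: [0.1, 0.4, 4.2]
opening: 0.0004
time: 15.12
ee_pos: [0.5368, -0.0446, 0.1188]
tcp_rot: [179.9, -0.1, 71.6]
wrist_force: [1.4, 1.4, 7.1]
opening: 0.0
```

```bash
python3 -m pendant '[[0,[0,0,35],[0,0,0]],[60,[0,0,70],[0,0,0]],[80,[12,36,85],[0,0,0]],[80,[23.7,71.6,85],[0,0,0]],[80,[23.7,71.6,85],[0,0,0]],[80,[23.7,71.6,60],[0,0,0]],[80,[23.7,71.6,30],[0,0,0]],[80,[23.7,71.6,0],[0,0,0]],[80,[23.7,71.6,-25],[0,0,0]],[80,[23.7,71.6,-35],[0,0,0]],[80,[23.7,71.6,-42],[0,0,0]],[80,[23.7,71.6,-42],[0,0,0]]]'; python3 - <<'E'
from h import *
o=get_obs(); print(o['ee_pos'],o['wrist_force'])
p=camera('wrist'); save(p,'w4')
E
```

```text
time: 16.62
ee_pos: [0.5606, 0.0269, 0.077]
tcp_rot: [179.9, -0.1, 71.6]
wrist_force: [-0.4, -0.2, -0.4]
opening: 0.0684
[0.56059099 0.02687711 0.07704894] [-0.35368781 -0.17184983 -0.4262738 ]
```

View pics/w4.png

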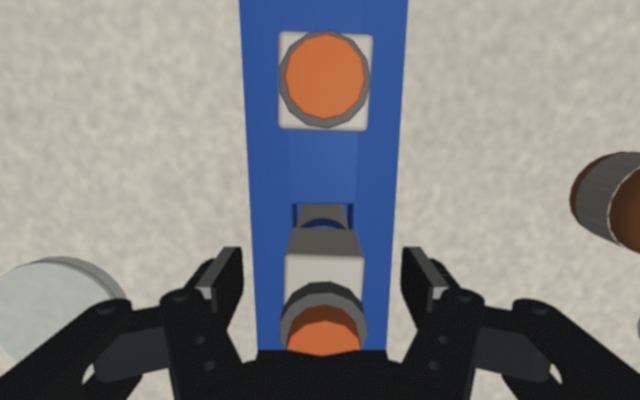

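```bash
python3 -m pendant '[[0,[0,0,0],[0,0,0]],[0,[0,0,0],[0,0,0]],[0,[0,0,0],[0,0,0]],[0,[0,0,0],[0,0,0]],[0,[0,0,0],[0,0,0]],[0,[0,0,0],[0,0,0]]]' 40; python3 -m pendant '[[0,[0,0,5],[0,0,0]],[0,[0,0,12],[0,0,0]],[0,[0,0,24],[0,0,0]],[0,[0,0,40],[0,0,0]],[0,[0,0,60],[0,0,0]],[0,[0,0,85],[0,0,0]],[0,[0,0,85],[0,0,0]]]'; python3 - <<'E'
from h import *
o=get_obs(); print(o['ee_pos'],o['wrist_force'],o['torque'])
p=camera('side'); save(p,'s5'); find(p,['barrel_a','pad_a','reject_box'])
E
```

```text
time: 17.42
ee_pos: [0.5612, 0.027, 0.0782]
tcp_rot: [179.8, -0.1, 71.6]
wrist_force: [-0.8, -0.3, 5.6]
opening: 0.0294
time: 18.3
ee_pos: [0.5623, 0.0271, 0.1659]
tcp_rot: [179.5, -0.2, 71.6]
wrist_force: [-0.3, -0.1, -1.4]
opening: 0.0297
[0.56231209 0.02707095 0.16590456] [-0.2547445  -0.11318747 -1.43530563] [-0.04076884  0.01112381 -0.00610339]
barrel_a [([568, 26, 141], 0.73), ([538, -45, 59], 0.7), ([586, 100, 56], 0.56), ([358, 11, -2], 0.51)]
pad_a [([541, -45, 127], 0.51), ([559, 31, 228], 0.45), ([786, -134, 0], 0.43)]
reject_box [([534, 316, 2], 0.91)]
```

View pics/s5.png

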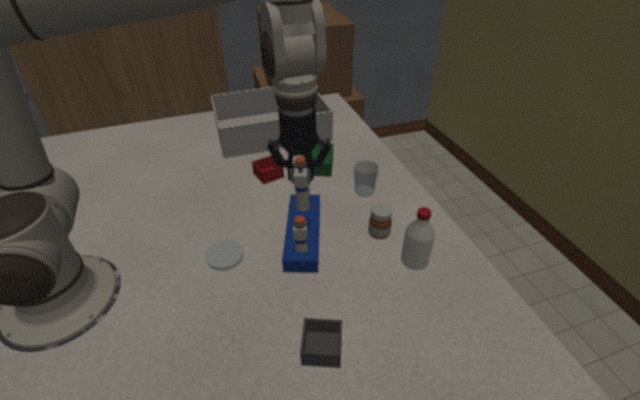

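```bash
python3 -m pendant '[[0,[0,0,25],[0,0,0]],[0,[0,0,60],[0,0,0]],[0,[-2,20,70],[0,0,0]],[0,[-6,55,70],[0,0,0]],[0,[-10,95,70],[0,0,0]],[0,[-14,135,70],[0,0,0]],[0,[-18,175,70],[0,0,0]],[0,[-23,210,70],[0,0,0]],[0,[-26,240,70],[0,0,0]],[0,[-28,255,70],[0,0,0]],[0,[-28,255,70],[0,0,0]]]'; python3 - <<'E'
from h import *
o=get_obs(); print(o['ee_pos'],o['wrist_force'],o['opening'])
for c in ('wrist','scene','side'):
    p=camera(c); T=pose(p,o); find(p,['reject_box'],1)
    if c=='wrist': save(p,'w6')
    r=regions_of(p,'reject_box')
    if r:
        m=r[0]['region'].astype(np.uint8); v,u=np.nonzero(m)
        print(c,u.min(),u.max(),v.min(),v.max())
        h=cv2.convexHull(np.c_[u,v].astype(np.int32)); a=cv2.approxPolyDP(h,4,True)[:,0]
        for q in a: print(q,ray(p,T,*q,.045).round(0)[:2],ray(p,T,*q,0).round(0)[:2])
E
```

```text
time: 19.88
ee_pos: [0.5322, 0.2828, 0.2311]
tcp_rot: [179.9, -0.0, 71.7]
wrist_force: [0.2, -0.1, -0.7]
opening: 0.0295
[0.53221776 0.28280416 0.23113248] [ 0.24502978 -0.06320691 -0.73996031] 0.029540044217390583
reject_box [([533, 322, 1], 0.71)]
wrist 259 360 91 193
[360 154] [575. 295.] [578. 287.]
[300 193] [507. 276.] [501. 267.]
[259 134] [489. 343.] [481. 342.]
[320  91] [557. 361.] [557. 364.]
reject_box [([530, 316, -3], 0.61)]
scene 352 381 114 144
[381 120] [555. 354.] [541. 388.]
[374 144] [585. 267.] [571. 298.]
[352 138] [521. 248.] [505. 278.]
[360 114] [492. 336.] [475. 370.]
reject_box [([534, 314, 0], 0.98)]
side 251 283 155 184
[283 176] [560. 233.] [572. 298.]
[263 184] [498. 213.] [506. 276.]
[252 173] [478. 277.] [484. 345.]
[251 163] [484. 331.] [491. 403.]
[272 155] [554. 355.] [565. 429.]
[282 164] [571. 295.] [584. 364.]
```

View pics/w6.png

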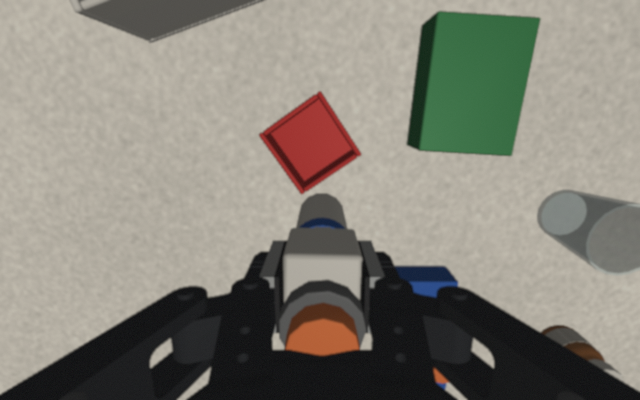

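```bash
python3 -m pendant '[[0,[0,17,0],[0,0,0]],[0,[0,34,0],[0,0,0]],[0,[0,34,-25],[0,0,0]],[0,[0,34,-50],[0,0,0]],[0,[0,34,-75],[0,0,0]],[0,[0,34,-95],[0,0,0]],[0,[0,34,-95],[0,0,0]]]';  python3 - <<'E'
from h import *
o=get_obs(); print(o['ee_pos'],o['wrist_force'],o['opening'])
p=camera('side'); save({'img':cv2.resize(p['img'][110:230,200:360],None,fx=4,fy=4)},'s7'); find(p,['barrel_a'])
E
```

```text
time: 21.2
ee_pos: [0.532, 0.3161, 0.1355]
tcp_rot: [179.9, 0.1, 71.6]
wrist_force: [-1.0, -0.0, -1.6]
opening: 0.0296
[0.53204802 0.31614272 0.13549475] [-0.96655566 -0.04237733 -1.56197714] 0.029629443463150006
barrel_a [([584, 98, 58], 0.86), ([538, -46, 57], 0.83), ([538, 315, 114], 0.61)]
```

View pics/s7.png

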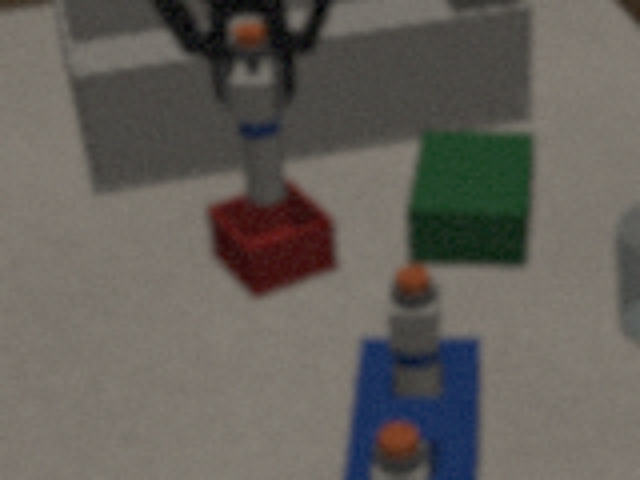

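The syringe is over the red box's opening (foot at crop 268,200; box mouth about 268,215), upright. Lowering.

```bash
python3 -m pendant '[[0,[0,0,-15],[0,0,0]],[0,[0,0,-30],[0,0,0]],[0,[0,0,-42],[0,0,0]],[0,[0,0,-50],[0,0,0]],[0,[0,0,-53],[0,0,0]],[0,[0,0,-55],[0,0,0]],[0,[0,0,-55],[0,0,0]]]'; python3 -m pendant '[[0,[0,0,-1.5],[0,0,0]],[0,[0,0,-3],[0,0,0]],[0,[0,0,-3],[0,0,0]]]'
```

```text
time: 22.18
ee_pos: [0.5331, 0.3164, 0.0832]
tcp_rot: [179.8, -0.1, 71.6]
wrist_force: [-0.6, 0.4, -1.8]
opening: 0.0295
time: 22.55
ee_pos: [0.5331, 0.3163, 0.0801]
tcp_rot: [179.8, -0.1, 71.6]
wrist_force: [-0.5, 0.7, -1.0]
opening: 0.0298
```

```bash
python3 -m pendant '[[0,[0,0,-1],[0,0,0]],[0,[0,0,-2],[0,0,0]],[0,[0,0,-2],[0,0,0]]]'; python3 -m pendant '[[0,[0,0,-1],[0,0,0]],[0,[0,0,-1],[0,0,0]]]'
```

```text
time: 22.92
ee_pos: [0.5331, 0.3164, 0.0783]
tcp_rot: [179.8, -0.1, 71.6]
wrist_force: [-0.3, 0.4, 0.9]
opening: 0.0296
time: 23.18
ee_pos: [0.5332, 0.3165, 0.0782]
tcp_rot: [179.8, -0.2, 71.6]
wrist_force: [-2.5, -1.7, 7.2]
opening: 0.0295
```

```bash
python3 -m pendant '[[38,[0,0,0],[0,0,0]],[42,[0,0,0],[0,0,0]],[50,[0,0,0],[0,0,0]],[70,[0,0,0],[0,0,0]],[80,[0,0,0],[0,0,0]],[80,[0,0,0],[0,0,0]],[80,[0,0,5],[0,0,0]],[80,[0,0,30],[0,0,0]],[80,[0,0,70],[0,0,0]],[80,[0,0,120],[0,0,0]],[80,[-20,-40,150],[0,0,0]],[80,[-20,-90,150],[0,0,0]],[80,[-20,-90,150],[0,0,0]]]'; python3 - <<'E'
from h import *
o=get_obs(); print(o['ee_pos'],o['wrist_force'],o['opening'])
for c in ('wrist','side','scene'):
    o=get_obs();p=camera(c); T=pose(p,o); print(c); find(p,['barrel_a','pad_a','reject_box']); orange(p,T,.138); orange(p,T,.123)
    if c=='wrist': save(p,'w8')
E
```

```text
time: 24.8
ee_pos: [0.5134, 0.2242, 0.2299]
tcp_rot: [179.7, -0.2, 71.4]
wrist_force: [0.6, 0.1, 0.1]
opening: 0.0683
[0.51335696 0.22420391 0.22986892] [0.61517694 0.10503159 0.12836858] 0.06827960552950328
wrist
barrel_a [([366, 14, 1], 0.55)]
pad_a [([531, 311, 135], 0.78)]
reject_box []
orange [288, 49, 34, 35, 916] [304.4  66. ] [532.6 316.3 138. ]
orange [288, 49, 34, 35, 916] [304.4  66. ] [532.6 318.1 123. ]
side
barrel_a [([540, 316, 56], 0.92), ([586, 98, 61], 0.86), ([534, -44, 57], 0.6)]
pad_a [([527, 321, 139], 0.6), ([586, 99, 123], 0.57), ([539, -45, 126], 0.38)]
reject_box [([532, 315, 0], 0.64), ([539, -43, 128], 0.64)]
scene
barrel_a [([537, -44, 58], 0.79), ([533, 313, 56], 0.69), ([583, 98, 52], 0.56)]
pad_a [([536, -50, 123], 0.62), ([584, 98, 124], 0.6), ([531, 313, 139], 0.53)]
reject_box [([528, 316, -3], 0.73)]
orange [368, 101, 7, 6, 35] [371.1 103.5] [532.3 316.4 138. ]
orange [338, 167, 9, 7, 44] [342.  170.1] [589.2  88.9 138. ]
orange [290, 197, 8, 7, 48] [293.6 200.1] [542.2 -50.8 138. ]
orange [368, 101, 7, 6, 35] [371.1 103.5] [526.6 328.4 123. ]
orange [338, 167, 9, 7, 44] [342.  170.1] [584.5  97.1 123. ]
orange [290, 197, 8, 7, 48] [293.6 200.1] [536.7 -44.8 123. ]
```

View pics/w8.png

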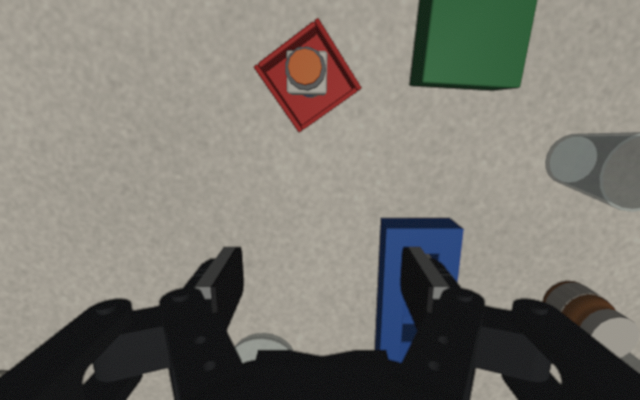

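```bash
python3 -c "
from workcell import *
print(job_done())"
```

```text
the job is handed in; nothing more can be done
None
```

The job is handed in: the stuck syringe stands in the red reject box and the two good ones are in the rack with plungers home. It took 24.8 s of robot time, and no verdict was reported.

- **Stuck syringe (b, middle pocket):** its resistance rose about 1.5 N per mm from a finger-end height of about 136 mm. I stopped at 7.3 N with the pad at about 138 mm, roughly 33 mm above the barrel's top. I then gripped it by the collar and lowered it into the box until it touched the floor, at 7.2 N on the wrist. I released it there and backed the arm clear.
- **Good syringes (a and c):** both slid freely at 2–3 N to the end stop, where I stopped at 7.1 N each. These forces are readings at the end of each move; every one was well under 15 N.

**Last checks**
- The networks and pad positions worked out from the pictures put syringe b at about (532, 316) mm, near the box centre of about (532, 317). It is upright, with its pad at about 138 mm.
- Pads a and c lie at their pocket positions at the fully-home height of 123 mm, and both barrels stand in the rack.
- The gripper was free, with about 0 N on the wrist.
- I did not re-measure the bystanders at the end. None was approached, and nothing looked shifted in the pictures.
- In the final wrist picture the network did not report the reject box. The other two cameras did, and it is plainly visible in the wrist picture.
- The side camera put barrel b's x at 540 mm against 533 mm from the scene camera. Either is well within the 25 mm allowed.

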